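# Gauge the dowel bore and fit the matching dowel

## Task

Take the depth rod from its stand and rest its tip on the bottom of the bore in the clamped post to find how deep it is, then put the rod back upright in its stand. Then take from the dowel block the one dowel that will stand 30 mm proud of the bored face when it is fully home, and fit it in the bore, fully home. Take no second dowel, not even to try it: the other two stay standing in the block.

Things in the scene. Friction and masses are not known exactly. Their poses are not given: they have to be found in the camera images.
- post: Fixed beech post, 75 mm square, 340 mm long. Origin: centre of the mouth of its one bore, in the plane of the bored upper face; z points out along the bore's axis, 30 degrees from vertical, leaning towards the robot's side; y runs along the post, x up the face. The straight blind bore is 20 mm in diameter, 2 mm chamfer, flat bottom; its depth differs from job to job: 30, 45 or 60 mm.
- cradle: Fixed sloping plywood cradle (base 225 x 340 x 18 mm) that holds the post. Origin: on the table, 112 mm straight below the bore's mouth; z up, y along the post, +x on the side away from the robot, where two steel toggle clamps stand, 140 mm either side of the bore; they press on the post's face and reach 165 mm above the table.
- rod_tip (a point): Tip of the depth rod: the lower end of a straight steel rod, 10 mm in diameter with a 1.5 mm bevel round its end; dark rings are turned on it 30, 45 and 60 mm from the tip. This point lies on the rod's axis at its end; z runs from tip to handle.
- rod_handle (a point): Middle of the depth rod's round wooden handle (24 mm in diameter, 64 mm long), on the axis, 139 mm from the tip; z runs from tip to handle. Below it is a brass collar, 17 mm in diameter, beginning 100 mm from the tip. The loose rod is 171 mm long overall, weighs 0.07 to 0.14 kg and stands upright in its stand at the start.
- rod_stand: Fixed dark wooden block 70 x 70 x 50 mm on the table with one vertical hole in the middle of its top, 12.5 mm in diameter and 40 mm deep with a 3 mm chamfer, in which the depth rod stands with its tip on the hole's bottom, 10 mm above the table. Origin: centre of the block's underside, straight below the hole.
- dowel_block: Fixed wooden block 215 x 64 x 40 mm on the table with a row of three vertical holes along its x, 70 mm apart (at x = -70, 0 and 70 mm), 19.5 mm in diameter and 28 mm deep (their bottoms 12 mm above the table); in each stands one dowel, in any order. Origin: centre of the block's underside.
- dowel_short_centre (a point): Centre (on the axis, half-way up) of the short fluted beech dowel: 18 mm in diameter, 60 mm long, both ends bevelled by 3 mm; loose, 11 g, upright in the dowel block at the start with 32 mm of it above the block. z runs along the dowel.
- dowel_middle_centre (a point): Centre of the middle dowel: 18 mm in diameter, 75 mm long, otherwise the same (14 g, 47 mm of it above the block).
- dowel_long_centre (a point): Centre of the long dowel: 18 mm in diameter, 90 mm long, otherwise the same (17 g, 62 mm of it above the block).
- mallet: Bystander: wooden mallet lying on the table, head 60 x 110 x 72 mm with a 220 mm handle towards its +x; origin under the head's centre.
- sanding_block: Bystander: cork sanding block 100 x 65 x 35 mm lying on the table; origin at the centre of its underside.
- glue: Bystander: white bottle of glue, 64 mm in diameter, 170 mm tall, standing on the table; origin at the centre of its underside.

How it is judged:
By the outcome, as a careful person would: the job done as asked, in the order asked, and still so for the second after the job is handed in, with the robot touching nothing.
It also fails if it takes over 67 s, if anything falls off the work surface, if the arm or the gripper's body presses on something with over 40 N, if the wrist force passes 120 N, or if a joint passes its speed limit or range.

## Robot

A 6-joint arm with a two-finger parallel gripper is mounted at the origin on the work surface. World frame = base frame: x ahead of the robot, y to its left, z up, the work surface at z = 0. Lengths are in m, angles in rad, forces in N, time in s.
With the tool pointing down it reaches from about 0.3 to 0.875 m from the base axis. Payload 6.4 kg.
Tool frame: the origin (TCP) lies between the finger pads; the fingertips stand ctrl.tip_extent ahead of it and the grasp point (between the pads) is the TCP (ctrl.tip_extent is the distance from the TCP to the fingertips, in m); z points along the fingers, y is the line along which they close (so a half turn about z gives the same grasp; the last joint's range is limited). The gripper opens to 85 mm and grips with 20 to 120 N. Pads are 22 mm wide; open, the fingers measure 114 mm over their backs; the gripper's body (76 mm by 85 mm) begins 54 mm behind the grasp point. The pads swing forward as they close: fully open they stand 13 mm farther back than shut.
Start: joints at [-1.479, 0.181, 1.607, -0, 1.354, -0.206], TCP at [0.169, -0.55, 0.222] pointing down, gripper open.
Joint ranges: [-2.99, 2.99], [-0.89, 2.07], [0.3, 2.58], [-1.14, 4.28], [0, 2.63], [-3.12, 3.12]. Speed limits (rad/s): [2.57, 2.57, 3.01, 3.14, 3.14, 3.14].

## Interface

Orientations are given as a unit quaternion [w, x, y, z].
In Python, from bench import ctrl gives the robot as it stands.
- The arm moves only by the tool send_rows, never from a script. Its arguments are lists of equal length, an entry for each row: "dr": the turn, a rotation vector about the tool's x, y, z in units of 6 degrees (1.0 is 6 degrees), a list of three; "xyz": the shift along the tool's x, y, z in cm, a list of three; "jaw": the opening in per cent of the stroke, from 0 (shut) to 100 (fully open). In form: {"dr": [[wx, wy, wz], ...], "xyz": [[dx, dy, dz], ...], "jaw": [jaw, ...]}. A call has exactly 8 rows; each row is the pose to reach, as a shift and turn from the pose commanded when the call began, along the tool's axes at that moment; what a row does not reach only later rows make up. A row lasts 1/8 s, in which the tool goes at most 62.5 mm and 10.7 degrees, less where a joint would pass 70% of its speed; a pose out of reach is approached as far as the arm can. A call with a gripper value outside its range is refused whole. The fingers move at their own pace and stop on an object; the grip force is fixed at half the most. Time passes only in rows, so rows that repeat a pose let the fingers close, or fill a call up. It gives the time, the measured TCP pose, the force, the opening and the grip force at its end, in the units of the state.
- ctrl.get_obs(): the state, without advancing time (a new reading comes with each control period).
- ctrl.camera(name): name is "side" or "top"; returns the picture (400x640x3 uint8, red, green, blue); there is no depth.
- ctrl.calibration(name): a dict with "camera_matrix" (3x3 intrinsics, pixels), "D" ([k1, k2, p1, p2, k3] as OpenCV has them; the pictures are not rectified), "world_from_camera" (4x4, takes a point from camera to world coordinates). Camera axes: x right, y up, looking along -z (the intrinsics and any distortion apply to the point x, -y, -z); pixel columns grow to the right and rows downward; lengths in m; the calibration is good to about 2 mm. A picture is of the moment at which its call begins. calibration takes no time and is no camera call.
- ctrl.hand_in(): hands the job in; it is judged then, once.
The state is a dict: "time_s": time; "q": joint angles; "dq": joint speeds; "joint_efforts": joint torques, N m; "eef_pos": TCP position; "eef_rot": TCP orientation; "wrist_force": force on the tool from outside, world axes, zero at the start; "torque": the same for the moment, N m; "opening": opening from 0.0 (shut) to 1.0 (fully open); "grasp_force": force on a finger pad.
Only numpy, scipy, OpenCV 4.12 (cv2) and the standard library are available. Lean on these libraries where they do the work, as an engineer would, in place of code of your own. Each camera call takes 0.05 s, during which the arm holds its last target. There are 200 camera calls.

## Working session

There is one attempt and no reset: what is moved stays moved. The work goes in short steps, Python scripts to look and compute and a tool call to move; the robot and the scene stay as the last step left them, time stands still between calls to the robot, and variables do not carry over. Pictures are saved under pics/ and viewed, at most 10 in all, crops included, and the job is handed in when it is done.

Besides the shell and the picture viewer there is one more tool, called after "Request:" by a JSON object that holds its "name" and its "arguments". send_rows: Moves the arm, as the interface text tells. Its arguments: {"type":"object","properties":{"dr":{"type":"array","items":{"type":"array","items":{"type":"number"}}},"xyz":{"type":"array","items":{"type":"array","items":{"type":"number"}}},"jaw":{"type":"array","items":{"type":"number"}}},"required":["dr","xyz","jaw"]}

```bash
mkdir -p pics; ls; python3 - <<'E'
from bench import ctrl
import cv2,numpy as np
np.set_printoptions(precision=4,suppress=True)
for n in("side","top"):
    cv2.imwrite(f"pics/{n}0.png",ctrl.camera(n)[:,:,::-1]); c=ctrl.calibration(n); print(n,c)
print(ctrl.get_obs(),ctrl.tip_extent)
E
```

```text
pics
side {'camera_matrix': array([[476.1221,   0.    , 313.7355],
       [  0.    , 476.1221, 197.9816],
       [  0.    ,   0.    ,   1.    ]]), 'D': array([-0.0566,  0.    ,  0.    ,  0.    ,  0.    ]), 'world_from_camera': array([[-0.8101,  0.3062, -0.5   , -0.0174],
       [-0.5861, -0.4031,  0.7028,  0.9733],
       [ 0.0137,  0.8624,  0.506 ,  0.7372],
       [ 0.    ,  0.    ,  0.    ,  1.    ]])}
top {'camera_matrix': array([[471.5332,   0.    , 317.5732],
       [  0.    , 471.5332, 203.5638],
       [  0.    ,   0.    ,   1.    ]]), 'D': array([-0.1187,  0.    ,  0.    ,  0.    ,  0.    ]), 'world_from_camera': array([[-0.0258,  0.9984, -0.0494,  0.5058],
       [-0.9996, -0.0261, -0.0054,  0.0935],
       [-0.0067,  0.0493,  0.9988,  1.7019],
       [ 0.    ,  0.    ,  0.    ,  1.    ]])}
{'time_s': 0.1, 'q': array([-1.4793,  0.1815,  1.6079,  0.    ,  1.3538, -0.2063]), 'dq': array([ 0.0007, -0.0013, -0.0021,  0.0003,  0.0019, -0.0007]), 'joint_efforts': array([ -0.    , -44.5881, -35.2241,  -0.0003,   0.0042,  -0.    ]), 'eef_pos': array([ 0.1687, -0.5492,  0.2215]), 'eef_rot': array([-0.0008,  0.9889,  0.1484,  0.0001]), 'wrist_force': array([-0.2216, -0.2894,  0.1838]), 'torque': array([-0.032 , -0.03  , -0.0209]), 'grasp_force': 0.0, 'opening': 1.0000110854496582} 0.019
```

View pics/side0.png

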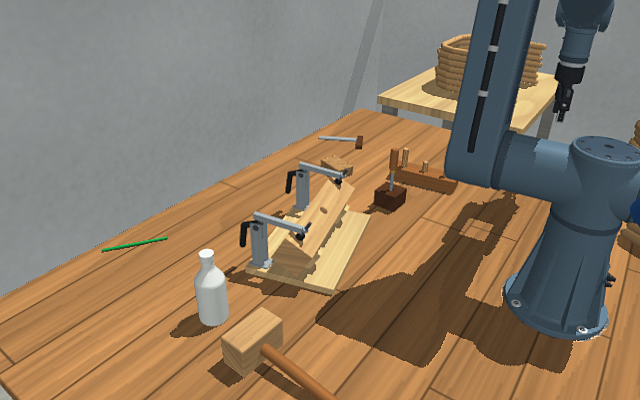

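View pics/top0.png

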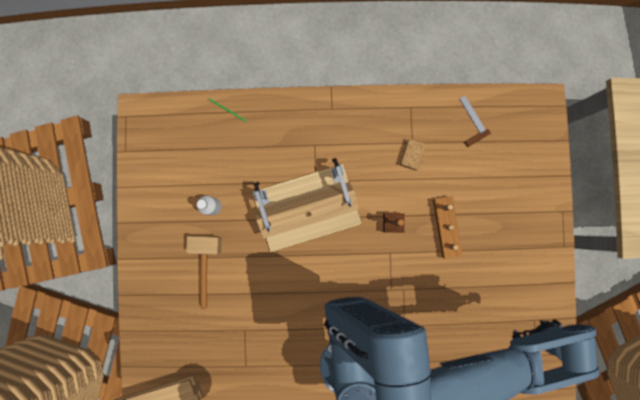

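Side view: bore near (323,209), rod stand (390,197), dowel block (425,175). Top view: bore about (309,213), stand (393,222), dowels near (448,207), (448,228), (454,247). I'll enlarge these.

```bash
python3 - <<'E'
import cv2,numpy as np
t=cv2.imread("pics/top0.png")[150:275,240:480]; s=cv2.imread("pics/side0.png")[135:275,235:475]
a=cv2.resize(t,None,fx=3.3,fy=3.3,interpolation=cv2.INTER_CUBIC);b=cv2.resize(s,None,fx=3.3,fy=3.3,interpolation=cv2.INTER_CUBIC)
cv2.imwrite("pics/tz.png",a);cv2.imwrite("pics/sz.png",b)
E
```

```text
(no output)
```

View pics/tz.png

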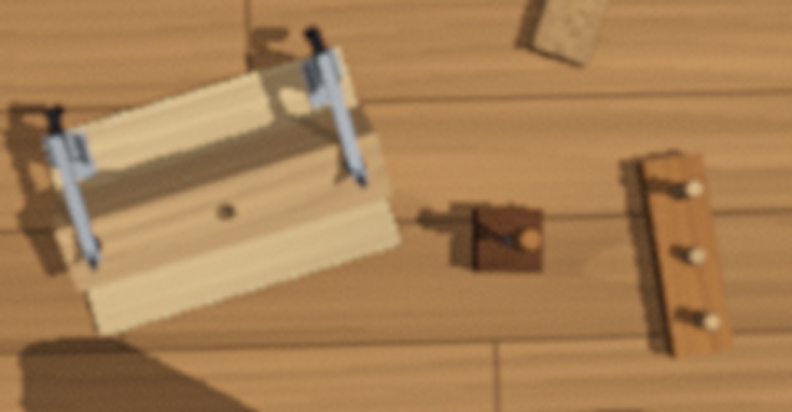

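View pics/sz.png

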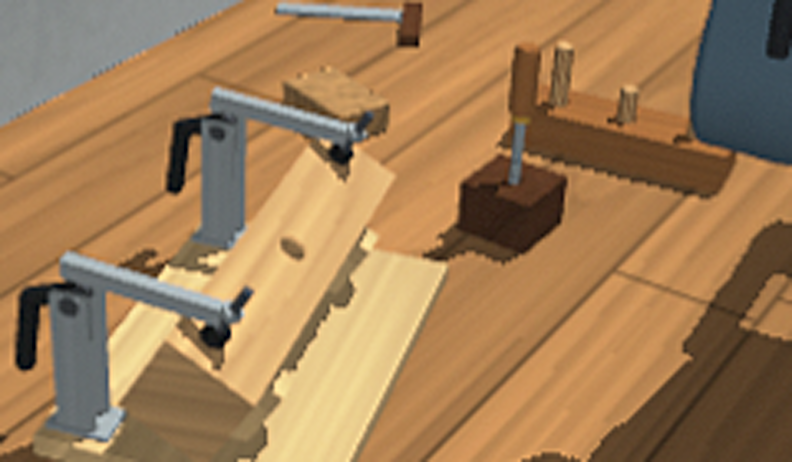

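Top zoom: bore at (226,211), stand handle top at (529,239), dowel tops at (695,188), (697,256) and (711,321). Side zoom: bore at (292,247), rod entering the stand at (515,183), tall dowel with top at (563,45) and a shorter one at (628,88). The third is hidden by the arm.

```bash
cat > h.py <<'E'
from bench import ctrl
import cv2,numpy as np
np.set_printoptions(precision=4,suppress=True)
C={n:ctrl.calibration(n) for n in("side","top")}
def ray(n,p):
    c=C[n];u=cv2.undistortPoints(np.array([[p]],float),c["camera_matrix"],c["D"])[0,0]
    T=c["world_from_camera"];d=T[:3,:3]@[u[0],-u[1],-1];return T[:3,3],d/np.linalg.norm(d)
def onz(n,p,z):
    o,d=ray(n,p);return o+d*(z-o[2])/d[2]
def tri(ps,pt):
    (a,u),(b,v)=ray("side",ps),ray("top",pt)
    s=np.linalg.lstsq(np.c_[u,-v],b-a,rcond=None)[0];P,Q=a+u*s[0],b+v*s[1]
    return (P+Q)/2,np.linalg.norm(P-Q)
def pix(n,P):
    c=C[n];T=np.linalg.inv(c["world_from_camera"]);q=T[:3,:3]@np.asarray(P)+T[:3,3]
    return cv2.projectPoints(np.array([[q[0],-q[1],-q[2]]]),np.zeros(3),np.zeros(3),c["camera_matrix"],c["D"])[0].ravel()
E
python3 - <<'E'
from h import *
t=lambda x,y:((x-1.15)/3.3+240,(y-1.15)/3.3+150)
s=lambda x,y:((x-1.15)/3.3+235,(y-1.15)/3.3+135)
print("bore",tri(s(292,247),t(226,211)),onz("top",t(226,211),.112),onz("side",s(292,247),.112))
print("base edge",onz("top",t(102,334),.018),onz("top",t(400,242),.018))
print("handle top",tri(s(528,46),t(531,239)),onz("top",t(531,239),.181),onz("side",s(528,46),.181),"hole side",onz("side",s(515,183),.05))
for p in [(475,207),(543,207),(543,270),(475,272)]: print("stand corner",onz("top",t(*p),.05))
print("dowel tall far",tri(s(563,46),t(695,188)),"2nd",tri(s(628,89),t(697,256)))
for p in[(695,188),(697,256),(711,321)]: print([onz("top",t(*p),.04+h) for h in(.032,.047,.062)])
for p in[(638,160),(703,153),(733,348),(672,356)]: print("blk corner",onz("top",t(*p),.04))
for n,roi,sc in(("top",(170,190,345,250),1),("side",(290,190,340,230),1)):
    im=cv2.imread(f"pics/{n}0.png")
    x0,y0,x1,y1=roi;g=cv2.cvtColor(im,6)[y0:y1,x0:x1]
    if n=="top": g=g[209-y0:220-y0,302-x0:316-x0]
    else: g=g[203-y0:217-y0,316-x0:332-x0]
    print(g)
E
```

```text
bore (array([0.5509, 0.1344, 0.11  ]), np.float64(0.001660139895069659)) [0.5515 0.1348 0.112 ] [0.5484 0.1366 0.112 ]
base edge [0.4246 0.2747 0.018 ] [ 0.5157 -0.0501  0.018 ]
handle top (array([ 0.5139, -0.1654,  0.179 ]), np.float64(0.0007682129811701843)) [ 0.5142 -0.1649  0.181 ] [ 0.5117 -0.1615  0.181 ] hole side [ 0.5074 -0.1561  0.05  ]
stand corner [ 0.5506 -0.1284  0.05  ]
stand corner [ 0.5486 -0.2011  0.05  ]
stand corner [ 0.4817 -0.1989  0.05  ]
stand corner [ 0.4816 -0.1262  0.05  ]
dowel tall far (array([ 0.563 , -0.3526,  0.0979]), np.float64(0.0004067567411180642)) 2nd (array([ 0.4924, -0.3599,  0.0691]), np.float64(0.001080814632450012))
[array([ 0.5638, -0.3599,  0.072 ]), array([ 0.5632, -0.3557,  0.087 ]), array([ 0.5627, -0.3515,  0.102 ])]
[array([ 0.492 , -0.3593,  0.072 ]), array([ 0.4921, -0.3551,  0.087 ]), array([ 0.4922, -0.351 ,  0.102 ])]
[array([ 0.4231, -0.3719,  0.072 ]), array([ 0.4238, -0.3677,  0.087 ]), array([ 0.4246, -0.3634,  0.102 ])]
blk corner [ 0.5967 -0.3077  0.04  ]
blk corner [ 0.6024 -0.3791  0.04  ]
blk corner [ 0.3917 -0.4042  0.0
[... 930 characters left out ...]
 209 207 199 196 195 194 196]
 [194 184 181 185 140 131 140 158 183 200 204 197 194 197 195 194]
 [188 180 181 184 109  94 106 126 141 176 192 197 196 197 195 195]
 [181 177 186 197 119  95 106 107 110 137 157 187 196 196 195 194]
 [179 181 191 202 146 102 106 108 110 110 130 176 196 197 194 189]
 [181 185 192 203 194 147 104  99 103 101 105 168 196 196 195 184]
 [185 190 194 202 210 200 164 104  88  83  84 168 197 196 189 180]
 [188 193 199 203 208 212 203 174 147 117 145 188 196 192 182 180]
 [192 196 200 204 208 206 204 203 194 180 193 200 197 190 181 182]
 [193 199 202 206 206 202 196 197 197 198 199 197 192 184 182 187]
 [196 202 207 206 202 196 194 195 195 196 195 194 186 180 184 188]]
```

```bash
cat >> h.py <<'E'
from scipy.spatial.transform import Rotation as Rot
YAW=0.2735
def Rdown(yaw=YAW): 
    x=np.array([np.cos(yaw),np.sin(yaw),0]);z=np.array([0,0,-1.]);return np.c_[x,np.cross(z,x),z]
def Rbore(yaw=YAW): return Rdown(yaw)@Rot.from_euler("y",-30,degrees=True).as_matrix()
def cur():
    o=ctrl.get_obs();return o["eef_pos"],Rot.from_quat(o["eef_rot"],scalar_first=True).as_matrix(),o
def rel(P,R):
    p,A,o=cur();print("xyz cm",A.T@(np.asarray(P)-p)*100,"dr",Rot.from_matrix(A.T@R).as_rotvec(degrees=True)/6)
E
python3 - <<'E'
from h import *
print(Rbore())
rel([.5145,-.1645,.225],Rdown()); rel([.5145,-.1645,.152],Rdown())
for z in(.06,.1,.117,.149,.181): print(z,pix("side",[.5142,-.1649,z]),pix("top",[.5142,-.1649,z]))
E
```

```text
[[ 0.8338  0.2701 -0.4814]
 [ 0.2339 -0.9628 -0.1351]
 [-0.5     0.     -0.866 ]]
xyz cm [ 44.3473 -26.627   -0.2967] dr [-0.0149 -0.003   0.2321]
xyz cm [ 44.3448 -26.6157   7.0033] dr [-0.0149 -0.003   0.2321]
0.06 [390.4036 185.3243] [394.7259 222.4368]
0.1 [391.6963 173.33  ] [396.5628 222.3262]
0.117 [392.2552 168.1277] [397.3713 222.2775]
0.149 [393.3231 158.1614] [398.9407 222.1829]
0.181 [394.4119 147.9626] [400.5755 222.0843]
```

```bash
sed -i 's/"y",-30/"y",30/' h.py; python3 -c "
from h import *
print(Rbore())"
```

```text
[[ 0.8338  0.2701  0.4814]
 [ 0.2339 -0.9628  0.1351]
 [ 0.5     0.     -0.866 ]]
```

Request:
{"name": "send_rows", "arguments": {"dr": [[0, 0, 0.23], [0, 0, 0.23], [0, 0, 0.23], [0, 0, 0.23], [0, 0, 0.23], [0, 0, 0.23], [0, 0, 0.23], [0, 0, 0.23]], "xyz": [[44.3, -26.6, -0.5], [44.3, -26.6, -0.5], [44.3, -26.6, -0.5], [44.3, -26.6, -0.5], [44.3, -26.6, -0.5], [44.3, -26.6, -0.5], [44.3, -26.6, -0.5], [44.3, -26.6, -0.5]], "jaw": [100, 100, 100, 100, 100, 100, 100, 100]}}

```text
time_s: 1.1
eef_pos: [0.504, -0.1761, 0.227]
eef_rot: [0.0, 0.991, 0.136, -0.0]
wrist_force: [0.8, -0.5, 0.2]
opening: 1.0
grasp_force: 0.0
```

Request:
{"name": "send_rows", "arguments": {"dr": [[0, 0, 0], [0, 0, 0], [0, 0, 0], [0, 0, 0], [0, 0, 0], [0, 0, 0], [0, 0, 0], [0, 0, 0]], "xyz": [[0, 0, 0], [0, 0, 0], [0, 0, 0], [0, 0, 0], [0, 0, 0], [0, 0, 0], [0, 0, 0], [0, 0, 0]], "jaw": [100, 100, 100, 100, 100, 100, 100, 100]}}

```text
time_s: 2.1
eef_pos: [0.503, -0.1779, 0.2272]
eef_rot: [0.0, 0.991, 0.136, 0.0]
wrist_force: [-0.2, -0.6, 0.8]
opening: 0.998
grasp_force: 0.0
```

```bash
python3 - <<'E'
from h import *
rel([.5145,-.1645,.152],Rdown()); print(cur()[0])
E
```

```text
xyz cm [ 1.4695 -0.9777  7.5154] dr [ 0.0003 -0.0002  0.0023]
[ 0.503  -0.1779  0.2272]
```

Request:
{"name": "send_rows", "arguments": {"dr": [[0, 0, 0], [0, 0, 0], [0, 0, 0], [0, 0, 0], [0, 0, 0], [0, 0, 0], [0, 0, 0], [0, 0, 0]], "xyz": [[1.47, -0.98, 0], [1.47, -0.98, 0.5], [1.47, -0.98, 2.5], [1.47, -0.98, 4.5], [1.47, -0.98, 6.5], [1.47, -0.98, 7.5], [1.47, -0.98, 7.5], [1.47, -0.98, 7.5]], "jaw": [100, 100, 100, 100, 100, 100, 100, 20]}}

```text
time_s: 3.1
eef_pos: [0.515, -0.1647, 0.1529]
eef_rot: [0.0, 0.991, 0.136, 0.0]
wrist_force: [-0.0, -0.3, 0.2]
opening: 0.819
grasp_force: 0.0
```

Request:
{"name": "send_rows", "arguments": {"dr": [[0, 0, 0], [0, 0, 0], [0, 0, 0], [0, 0, 0], [0, 0, 0], [0, 0, 0], [0, 0, 0], [0, 0, 0]], "xyz": [[0, 0, 0], [0, 0, 0], [0, 0, 0], [0, 0, 0], [0, 0, 0], [0, 0, 0], [0, 0, 0], [0, 0, 0]], "jaw": [0, 0, 0, 0, 0, 0, 0, 0]}}

```text
time_s: 4.1
eef_pos: [0.515, -0.1647, 0.1528]
eef_rot: [0.0, 0.991, 0.136, 0.001]
wrist_force: [0.1, 1.4, 5.6]
opening: 0.25
grasp_force: 58.9
```

Request:
{"name": "send_rows", "arguments": {"dr": [[0, 0, 0], [0, 0, 0], [0, 0, 0], [0, 0, 0], [0, 0, 0], [0, 0, 0], [0, 0, 0], [0, 0, 0]], "xyz": [[0, 0, -1.0], [0, 0, -3.5], [0, 0, -7], [0, 0, -11], [0, 0, -15], [0, 0, -18.5], [0, 0, -18.7], [0, 0, -18.7]], "jaw": [0, 0, 0, 0, 0, 0, 0, 0]}}

```text
time_s: 5.1
eef_pos: [0.514, -0.1642, 0.338]
eef_rot: [-0.0, 0.991, 0.136, -0.001]
wrist_force: [0.0, -0.1, -1.1]
opening: 0.248
grasp_force: 59.0
```

```bash
python3 - <<'E'
from h import *
B=np.array([.5515,.1348,.112]);n=-Rbore()[:,2]
P=B+n*(.04+.1428);print(P)
print(cur()[0]);rel([P[0],P[1],.34],Rbore());rel(P,Rbore()); print(cur()[2]["wrist_force"],cur()[2]["opening"])
E
```

```text
[0.4635 0.1101 0.2703]
[ 0.514  -0.1642  0.338 ]
xyz cm [  2.5519 -27.7782  -0.1694] dr [-0.011   5.0108 -0.0008]
xyz cm [  2.5598 -27.7704   6.7996] dr [-0.011   5.0108 -0.0008]
[ 0.0108 -0.1249 -1.066 ] 0.24771585161428675
```

Request:
{"name": "send_rows", "arguments": {"dr": [[0, 0, 0], [0, 0.5, 0], [0, 1.5, 0], [0, 2.5, 0], [0, 3.5, 0], [0, 4.5, 0], [0, 5.01, 0], [0, 5.01, 0]], "xyz": [[0.3, -3, -0.2], [0.7, -8, -0.2], [1.2, -13, -0.2], [1.7, -18, -0.2], [2.1, -23, -0.2], [2.5, -26.5, -0.2], [2.55, -27.8, -0.2], [2.55, -27.8, -0.2]], "jaw": [0, 0, 0, 0, 0, 0, 0, 0]}}

```text
time_s: 6.1
eef_pos: [0.4622, 0.1109, 0.3388]
eef_rot: [-0.036, 0.957, 0.132, 0.255]
wrist_force: [0.2, -0.7, -1.0]
opening: 0.249
grasp_force: 59.0
```

```bash
python3 - <<'E'
from h import *
B=np.array([.5515,.1348,.112]);n=-Rbore()[:,2]
P=B+n*(.03+.1428);print(P,cur()[0]);rel(P,Rbore())
E
```

```text
[0.4683 0.1115 0.2616] [0.4622 0.1109 0.3388]
xyz cm [-3.3204  0.1198  6.9861] dr [-0.0176  0.0199  0.009 ]
```

Request:
{"name": "send_rows", "arguments": {"dr": [[0, 0, 0], [0, 0, 0], [0, 0, 0], [0, 0, 0], [0, 0, 0], [0, 0, 0], [0, 0, 0], [0, 0, 0]], "xyz": [[-0.5, 0, 1.2], [-1.2, 0, 2.5], [-2, 0.1, 4], [-2.7, 0.1, 5.5], [-3.2, 0.1, 6.8], [-3.3, 0.1, 7], [-3.3, 0.1, 7], [-3.3, 0.1, 7]], "jaw": [0, 0, 0, 0, 0, 0, 0, 0]}}

```text
time_s: 7.1
eef_pos: [0.4708, 0.1108, 0.2648]
eef_rot: [-0.035, 0.957, 0.132, 0.258]
wrist_force: [-1.5, -0.1, -0.2]
opening: 0.251
grasp_force: 59.0
```

```bash
python3 - <<'E'
from h import *
B=np.array([.5515,.1348,.112]);n=-Rbore()[:,2]
p,A,o=cur();print(p,A[:,2])
ims={}
for m in("side","top"):
    im=ctrl.camera(m)[:,:,::-1];cv2.imwrite(f"pics/{m}1.png",im)
    tip=p+A[:,2]*.1428
    print(m,"pred tip",pix(m,tip),"tcp",pix(m,p),"bore",pix(m,B))
    c=pix(m,tip).astype(int)-(50,35);ims[m]=cv2.resize(im[c[1]:c[1]+70,c[0]:c[0]+100],None,fx=4,fy=4,interpolation=cv2.INTER_CUBIC);print(c)
cv2.imwrite("pics/z1.png",np.vstack([np.hstack([ims["side"],ims["top"]])]))
E
```

```text
[0.4708 0.1108 0.2648] [ 0.4834  0.1352 -0.8649]
side pred tip [327.7613 199.3717] tcp [358.9227 158.7931] bore [322.5256 208.797 ]
[277 164]
top pred tip [309.4018 216.8242] tcp [315.3424 238.4765] bore [308.1362 213.5946]
[259 181]
```

View pics/z1.png

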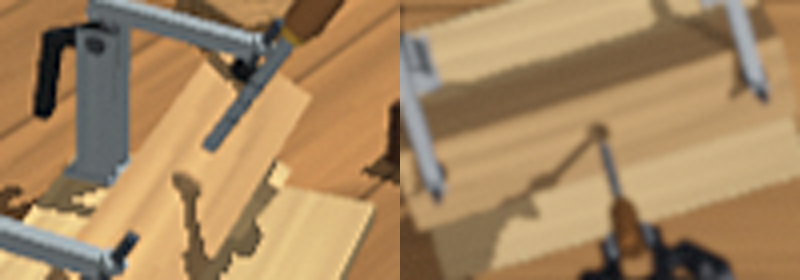

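```bash
python3 - <<'E'
from h import *
B=np.array([.5515,.1348,.112]);R=Rbore();n=-R[:,2]
for d in(0,-.015,-.025): rel(B+n*(d+.1428),R)
print(cur()[2]["wrist_force"])
E
```

```text
xyz cm [-0.3525 -0.1275  3.16  ] dr [ 0.003  -0.0212  0.0049]
xyz cm [-0.3559 -0.128   4.66  ] dr [ 0.003  -0.0212  0.0049]
xyz cm [-0.3581 -0.1283  5.66  ] dr [ 0.003  -0.0212  0.0049]
[-1.1877  0.4936 -0.6026]
```

Side crop: rod tip at about (329,200.5), with its axis pointing at the bore (323,209). Top crop: bore just left of the rod's line, by about 0.7 px. It's aligned within the 5 mm clearance, so I'm inserting.

Request:
{"name": "send_rows", "arguments": {"dr": [[0, 0, 0], [0, 0, 0], [0, 0, 0], [0, 0, 0], [0, 0, 0], [0, 0, 0], [0, 0, 0], [0, 0, 0]], "xyz": [[-0.25, -0.15, 0.3], [-0.25, -0.15, 1], [-0.25, -0.15, 2], [-0.25, -0.15, 3], [-0.25, -0.15, 4], [-0.25, -0.15, 5], [-0.25, -0.15, 5.2], [-0.25, -0.15, 5.2]], "jaw": [0, 0, 0, 0, 0, 0, 0, 0]}}

```text
time_s: 8.2
eef_pos: [0.493, 0.1188, 0.2176]
eef_rot: [-0.035, 0.957, 0.132, 0.257]
wrist_force: [0.2, 0.3, -0.5]
opening: 0.249
grasp_force: 59.0
```

```bash
cat > d.py <<'E'
from h import *
B=np.array([.5515,.1348,.112]);R=Rbore()
p,A,o=cur();v=R.T@(p-B);print("tool-frame TCP off",v*1e3,"tip depth mm",(v[2]+.1428)*1e3,"F tool",R.T@o["wrist_force"],o["opening"],o["time_s"],"|dq|",abs(o["dq"]).max())
E
python3 d.py
```

```text
tool-frame TCP off [   0.2955   -0.4118 -121.7538] tip depth mm 21.046160753125765 F tool [-0.0491 -0.2392  0.5655] 0.24858090573691735 8.2 |dq| 0.014153297998139625
```

Request:
{"name": "send_rows", "arguments": {"dr": [[0, 0, 0], [0, 0, 0], [0, 0, 0], [0, 0, 0], [0, 0, 0], [0, 0, 0], [0, 0, 0], [0, 0, 0]], "xyz": [[0, 0, 0.3], [0, 0, 0.6], [0, 0, 0.8], [0, 0, 1.0], [0, 0, 1.2], [0, 0, 1.3], [0, 0, 1.3], [0, 0, 1.3]], "jaw": [0, 0, 0, 0, 0, 0, 0, 0]}}

```text
time_s: 9.2
eef_pos: [0.4993, 0.1205, 0.2066]
eef_rot: [-0.035, 0.957, 0.132, 0.257]
wrist_force: [-0.1, 0.0, -0.4]
opening: 0.254
grasp_force: 59.0
```

```bash
python3 d.py
```

```text
tool-frame TCP off [   0.4344   -0.3435 -108.9588] tip depth mm 33.841211133763025 F tool [-0.2537 -0.0217  0.3206] 0.25355720088817624 9.2 |dq| 0.0028739790099260717
```

Request:
{"name": "send_rows", "arguments": {"dr": [[0, 0, 0], [0, 0, 0], [0, 0, 0], [0, 0, 0], [0, 0, 0], [0, 0, 0], [0, 0, 0], [0, 0, 0]], "xyz": [[0, 0, 0.3], [0, 0, 0.6], [0, 0, 0.8], [0, 0, 1.0], [0, 0, 1.2], [0, 0, 1.3], [0, 0, 1.3], [0, 0, 1.3]], "jaw": [0, 0, 0, 0, 0, 0, 0, 0]}}

```text
time_s: 10.2
eef_pos: [0.5086, 0.1222, 0.2004]
eef_rot: [-0.035, 0.956, 0.132, 0.261]
wrist_force: [-14.8, -2.2, 25.6]
opening: 0.247
grasp_force: 62.4
```

```bash
python3 d.py
```

```text
tool-frame TCP off [  5.4906   0.5593 -98.882 ] tip depth mm 43.918049945356735 F tool [ -0.0356  -1.8405 -29.562 ] 0.2466029447585842 10.2 |dq| 0.0014647325540007923
```

Contact came at about 44 mm with 30 N axial force, so the bore is 45 mm deep and the middle (75 mm) dowel is needed. Withdrawing.

Request:
{"name": "send_rows", "arguments": {"dr": [[0, 0, 0], [0, 0, 0], [0, 0, 0], [0, 0, 0], [0, 0, 0], [0, 0, 0], [0, 0, 0], [0, 0, 0]], "xyz": [[0, 0, -0.2], [0, 0, -0.3], [0, 0, -0.3], [0, 0, -1], [0, 0, -3], [0, 0, -5.5], [0, 0, -8], [0, 0, -8.5]], "jaw": [0, 0, 0, 0, 0, 0, 0, 0]}}

```text
time_s: 11.2
eef_pos: [0.4648, 0.1105, 0.2703]
eef_rot: [-0.035, 0.956, 0.132, 0.258]
wrist_force: [1.9, -0.1, -0.9]
opening: 0.247
grasp_force: 59.1
```

```bash
python3 - <<'E'
from h import *
p,A,o=cur();print(p,o["wrist_force"])
for m in("side","top"):
    im=ctrl.camera(m)[:,:,::-1];cv2.imwrite(f"pics/{m}2.png",im)
rel([.4635,.110,.345],Rbore()); 
rel([.515,-.1645,.345],Rdown())
E
```

```text
[0.4648 0.1105 0.2703] [ 1.8916 -0.0872 -0.8697]
xyz cm [ 3.7065  0.0343 -6.6466] dr [ 0.0036 -0.0167  0.0003]
xyz cm [ 1.581  27.8555 -7.8677] dr [ 0.0036 -5.0167 -0.0006]
```

Request:
{"name": "send_rows", "arguments": {"dr": [[0, 0, 0], [0, 0, 0], [0, -1, 0], [0, -2, 0], [0, -3, 0], [0, -4, 0], [0, -5.02, 0], [0, -5.02, 0]], "xyz": [[2, 0, -3.5], [3.7, 0, -6.7], [3.3, 5.5, -6.9], [2.9, 11, -7.1], [2.4, 16.5, -7.3], [2, 22, -7.6], [1.6, 26.5, -7.8], [1.6, 27.9, -7.9]], "jaw": [0, 0, 0, 0, 0, 0, 0, 0]}}

```text
time_s: 12.3
eef_pos: [0.5161, -0.1667, 0.3415]
eef_rot: [-0.002, 0.991, 0.136, -0.003]
wrist_force: [-0.3, 0.4, -0.2]
opening: 0.251
grasp_force: 59.2
```

Request:
{"name": "send_rows", "arguments": {"dr": [[0, 0, 0], [0, 0, 0], [0, 0, 0], [0, 0, 0], [0, 0, 0], [0, 0, 0], [0, 0, 0], [0, 0, 0]], "xyz": [[0, 0, 1], [0, 0, 3], [0, 0, 5], [0, 0, 7], [0, 0, 9], [0, 0, 11], [0, 0, 12.2], [0, 0, 12.2]], "jaw": [0, 0, 0, 0, 0, 0, 0, 0]}}

```text
time_s: 13.3
eef_pos: [0.5143, -0.1636, 0.2224]
eef_rot: [-0.001, 0.991, 0.137, -0.001]
wrist_force: [0.0, 0.9, -0.1]
opening: 0.253
grasp_force: 59.2
```

```bash
python3 - <<'E'
from h import *
p,A,o=cur();print(p,A[:,2],o["wrist_force"])
rel([.515,-.1645,.20],Rdown())
S=np.array([.515,-.1645,.05]);ims=[]
for m in("side","top"):
    im=ctrl.camera(m)[:,:,::-1];cv2.imwrite(f"pics/{m}3.png",im)
    tip=p+A[:,2]*.1428;print(m,pix(m,tip),pix(m,S))
    c=pix(m,tip).astype(int)-(40,35);print(c);ims.append(cv2.resize(im[c[1]:c[1]+70,c[0]:c[0]+80],None,fx=5,fy=5,interpolation=cv2.INTER_CUBIC))
cv2.imwrite("pics/z3.png",np.hstack(ims))
E
```

```text
[ 0.5143 -0.1636  0.2224] [-0.002   0.0008 -1.    ] [ 0.0181  0.9251 -0.0579]
xyz cm [0.0479 0.1052 2.2377] dr [-0.0129  0.0167  0.0086]
side [390.8695 179.6913] [389.783  188.2425]
[350 144]
top [395.2167 222.4502] [394.1598 222.2387]
[355 187]
```

View pics/z3.png

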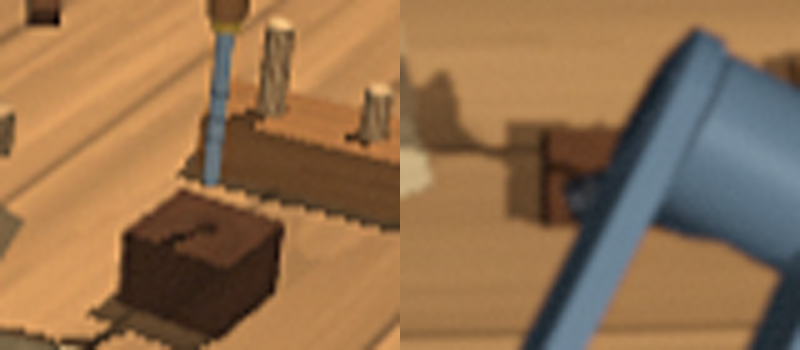

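Tip at (392,181) lies directly above the hole at (391.4,190), allowing for the same camera bias as before. No lean or slip, so I'm lowering it.

Request:
{"name": "send_rows", "arguments": {"dr": [[0, 0, 0], [0, 0, 0], [0, 0, 0], [0, 0, 0], [0, 0, 0], [0, 0, 0], [0, 0, 0], [0, 0, 0]], "xyz": [[0.05, 0.1, 0.5], [0.05, 0.1, 1.5], [0.05, 0.1, 2.5], [0.05, 0.1, 3.5], [0.05, 0.1, 4.5], [0.05, 0.1, 5.5], [0.05, 0.1, 6.5], [0.05, 0.1, 6.7]], "jaw": [0, 0, 0, 0, 0, 0, 0, 0]}}

```text
time_s: 14.4
eef_pos: [0.5153, -0.1654, 0.1552]
eef_rot: [-0.0, 0.991, 0.136, -0.001]
wrist_force: [-0.6, 0.3, -1.1]
opening: 0.249
grasp_force: 59.2
```

```bash
python3 - <<'E'
from h import *
p,A,o=cur();print(p,o["wrist_force"]);rel([.515,-.1647,.1528],Rdown())
E
```

```text
[ 0.5153 -0.1654  0.1552] [-0.5584  0.3267 -1.0979]
xyz cm [-0.0077 -0.0757  0.2377] dr [-0.0107  0.0206  0.0019]
```

Request:
{"name": "send_rows", "arguments": {"dr": [[0, 0, 0], [0, 0, 0], [0, 0, 0], [0, 0, 0], [0, 0, 0], [0, 0, 0], [0, 0, 0], [0, 0, 0]], "xyz": [[0, -0.05, 0.1], [0, -0.05, 0.2], [0, -0.05, 0.2], [0, -0.05, 0.2], [0, -0.05, 0.2], [0, -0.05, 0.2], [0, -0.05, 0.2], [0, -0.05, 0.2]], "jaw": [0, 0, 0, 20, 60, 100, 100, 100]}}

```text
time_s: 15.4
eef_pos: [0.5157, -0.1652, 0.1543]
eef_rot: [0.0, 0.991, 0.136, -0.0]
wrist_force: [-0.4, 0.2, 0.1]
opening: 0.997
grasp_force: 0.0
```

Request:
{"name": "send_rows", "arguments": {"dr": [[0, 0, 0], [0, 0, 0], [0, 0, 0], [0, 0, 0], [0, 0, 0], [0, 0, 0], [0, 0, 0], [0, 0, 0]], "xyz": [[0, 0, 0], [0, 0, 0], [0, 0, -1], [0, 0, -3], [0, 0, -5], [0, 0, -7], [0, 0, -9], [0, 0, -10]], "jaw": [100, 100, 100, 100, 100, 100, 100, 100]}}

```text
time_s: 16.4
eef_pos: [0.5163, -0.1655, 0.2562]
eef_rot: [0.001, 0.991, 0.136, 0.0]
wrist_force: [-0.7, 0.8, 0.2]
opening: 1.002
grasp_force: 0.0
```

```bash
python3 - <<'E'
from h import *
p,A,o=cur();print(p,o["wrist_force"]);rel([.4238,-.3677,.18],Rdown())
E
```

```text
[ 0.5163 -0.1655  0.2562] [-0.6904  0.8259  0.1804]
xyz cm [-14.3782  16.9531   7.6369] dr [ 0.0176 -0.0071  0.0021]
```

Request:
{"name": "send_rows", "arguments": {"dr": [[0, 0, 0], [0, 0, 0], [0, 0, 0], [0, 0, 0], [0, 0, 0], [0, 0, 0], [0, 0, 0], [0, 0, 0]], "xyz": [[-2, 2.5, 0], [-5, 6, 0], [-8.5, 10, 0], [-12, 14, 2], [-14.4, 17, 5], [-14.4, 17, 7], [-14.4, 17, 7], [-14.4, 17, 7]], "jaw": [100, 100, 100, 100, 100, 100, 100, 100]}}

```text
time_s: 17.4
eef_pos: [0.4235, -0.3678, 0.1853]
eef_rot: [0.0, 0.991, 0.137, -0.0]
wrist_force: [-1.0, 0.2, 0.7]
opening: 0.998
grasp_force: 0.0
```

```bash
python3 - <<'E'
from h import *
p,A,o=cur();print(p,o["wrist_force"]);rel([.4238,-.3677,.08],Rdown())
ims=[]
for m,c in(("side",(365,125)),("top",(375,185))):
    im=ctrl.camera(m)[:,:,::-1];cv2.imwrite(f"pics/{m}4.png",im)
    ims.append(cv2.resize(im[c[1]:c[1]+85,c[0]:c[0]+100],None,fx=4,fy=4,interpolation=cv2.INTER_CUBIC))
cv2.imwrite("pics/z4.png",np.hstack(ims))
E
```

```text
[ 0.4235 -0.3678  0.1853] [-1.0499  0.2329  0.748 ]
xyz cm [ 0.0394 -0.0077 10.5268] dr [0.0082 0.0061 0.0082]
```

View pics/z4.png

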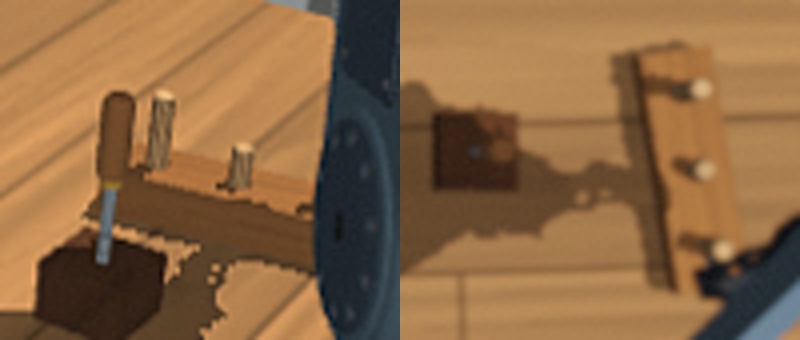

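```bash
python3 - <<'E'
from h import *
for n,P in(("far",(.5627,-.3515)),("mid",(.492,-.3593))):
    print(n,[(h,pix("side",[*P,.04+h])) for h in(0,.032,.047,.062)])
print("rod top check",pix("side",[.515,-.165,.181]))
g=cv2.cvtColor(cv2.imread("pics/side4.png"),6)
print(g[140:172,400:412]);
E
```

```text
far [(0, array([403.3555, 164.6878])), (0.032, array([404.4011, 155.9351])), (0.047, array([404.8974, 151.7713])), (0.062, array([405.3976, 147.5679]))]
mid [(0, array([424.0089, 169.7639])), (0.032, array([425.2892, 160.9011])), (0.047, array([425.8969, 156.6836])), (0.062, array([426.5095, 152.4252]))]
rod top check [394.1766 147.8791]
[[155 150 146 146 144 147 149 150 149 145 130 124]
 [152 148 146 149 149 151 153 149 140 127 123 129]
 [150 147 151 150 152 152 147 134 124 122 133 141]
 [150 151 152 153 151 142 130 123 126 135 143 145]
 [154 153 156 152 136 127 122 133 140 142 144 146]
 [155 156 148 130 123 125 137 143 144 144 145 146]
 [152 139 121 116 126 133 141 143 145 147 146 147]
 [134 122 119 132 157 168 164 150 144 147 147 147]
 [118 127 137 136 178 199 203 182 156 147 146 144]
 [132 142 151 114 138 172 186 188 155 146 142 139]
 [145 148 157  73  93 114 116  96  95 149 140 137]
 [151 151 160  56 100  97 121  86  83 145 140 143]
 [153 154 147  63 113  88 120 102 103 145 144 147]
 [153 154 128  71 115  96 104 103 101 151 149 152]
 [154 152 133  75 110 106 108  99 124 155 156 
[... 172 characters left out ...]
 92  85 126  94  80 166 158 157 161]
 [149 159  83 103  91 125 104  86 165 162 165 163]
 [139 153  71 114  99 117 102 105 170 167 165 160]
 [122 127  77 114 108 107 102 113 168 168 163 157]
 [125 108  79 115 110 110 100 123 144 147 149 146]
 [126 100  76 112 112 110  98 117 121 117 124 126]
 [132  94  87 107 117 100 101 121 125 125 124 122]
 [110  92  98 101 125  90 100  99 123 123 122 123]
 [ 56  66  85  91 117  94 104 109 126 121 120 120]
 [ 63  57  61 110 118 113 115 129 129 128 126 126]
 [ 60 106 101 137 133 131 129 127 128 125 123 127]
 [ 64 119 119 126 134 132 131 132 129 128 129 129]
 [ 69  80  74  96 108 112 113 128 125 132 135 132]
 [ 72  71  69  66  66  76  75  98  95 113 114 127]]
```

The rod stands upright in its stand. In the side view the far dowel's top is at row 148, matching the 62 mm proud prediction, so that is the long one and the centre one is the short. That makes the near dowel at top (455.5,247.5) the middle one, and I'm grasping it.

Request:
{"name": "send_rows", "arguments": {"dr": [[0, 0, 0], [0, 0, 0], [0, 0, 0], [0, 0, 0], [0, 0, 0], [0, 0, 0], [0, 0, 0], [0, 0, 0]], "xyz": [[0.04, 0, 1.5], [0.04, 0, 4], [0.04, 0, 6.5], [0.04, 0, 9], [0.04, 0, 10.5], [0.04, 0, 10.5], [0.04, 0, 10.5], [0.04, 0, 10.5]], "jaw": [100, 100, 100, 100, 100, 100, 100, 50]}}

```text
time_s: 18.5
eef_pos: [0.4238, -0.3684, 0.0805]
eef_rot: [0.001, 0.991, 0.136, -0.0]
wrist_force: [-0.4, 0.1, 0.0]
opening: 0.819
grasp_force: 0.0
```

Request:
{"name": "send_rows", "arguments": {"dr": [[0, 0, 0], [0, 0, 0], [0, 0, 0], [0, 0, 0], [0, 0, 0], [0, 0, 0], [0, 0, 0], [0, 0, 0]], "xyz": [[0, 0, 0], [0, 0, 0], [0, 0, 0], [0, 0, 0], [0, 0, 0], [0, 0, 0], [0, 0, 0], [0, 0, 0]], "jaw": [0, 0, 0, 0, 0, 0, 0, 0]}}

```text
time_s: 19.5
eef_pos: [0.4233, -0.3677, 0.0794]
eef_rot: [0.0, 0.991, 0.136, -0.001]
wrist_force: [-0.2, 0.2, -0.6]
opening: -0.003
grasp_force: 0.0
```

Request:
{"name": "send_rows", "arguments": {"dr": [[0, 0, 0], [0, 0, 0], [0, 0, 0], [0, 0, 0], [0, 0, 0], [0, 0, 0], [0, 0, 0], [0, 0, 0]], "xyz": [[0, 0, -1.0], [0, 0, -3], [0, 0, -6], [0, 0, -10], [0, 0, -14], [0, 0, -18], [0, 0, -22], [0, 0, -25]], "jaw": [0, 0, 0, 0, 0, 0, 0, 0]}}

```text
time_s: 20.5
eef_pos: [0.4237, -0.3678, 0.3324]
eef_rot: [0.001, 0.991, 0.136, 0.0]
wrist_force: [-0.1, -0.2, -0.9]
opening: -0.001
grasp_force: 0.0
```

```bash
python3 - <<'E'
from h import *
p,A,o=cur();print(p,o["wrist_force"],o["opening"],o["grasp_force"]);rel([.4635,.110,.33],Rbore())
E
```

```text
[ 0.4237 -0.3678  0.3324] [-0.1166 -0.2398 -0.8826] -0.0005270717080774935 0.0
xyz cm [ 16.751  -44.9258   0.12  ] dr [0.0242 5.0003 0.0089]
```

The gripper closed to zero, so it missed the dowel. Looking again.

```bash
python3 - <<'E'
from h import *
ims=[]
for m,c in(("side",(365,125)),("top",(395,185))):
    im=ctrl.camera(m)[:,:,::-1];cv2.imwrite(f"pics/{m}5.png",im)
    ims.append(cv2.resize(im[c[1]:c[1]+85,c[0]:c[0]+100],None,fx=4,fy=4,interpolation=cv2.INTER_CUBIC))
cv2.imwrite("pics/z5.png",np.hstack(ims))
E
```

```text
(no output)
```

View pics/z5.png

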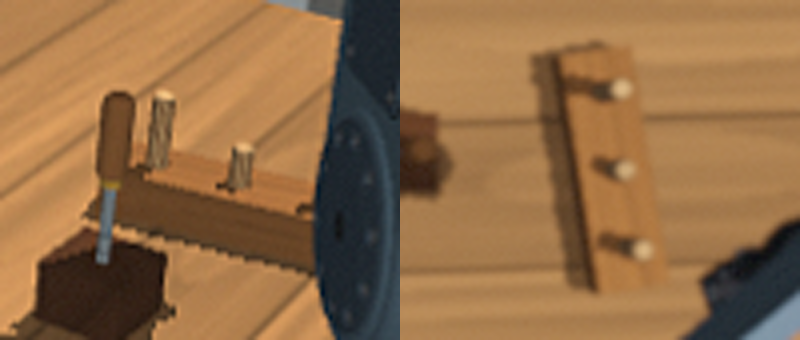

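```bash
python3 - <<'E'
from h import *
im=cv2.imread("pics/top5.png");g=im.min(2)  # pale tops: bright in blue too
m=((g>125)&(im[:,:,2]>190)).astype(np.uint8); 
n,l,st,ce=cv2.connectedComponentsWithStats(m[190:265,430:475])
for i in range(1,n): 
    c=ce[i]+(430,190);print(st[i][4],c,[onz("top",c,.04+h) for h in(.032,.047,.062)])
for z in(.04,.087,.1853): print(z,pix("top",[.4237,-.3678,z]))
print(g[238:258,442:468])
E
```

```text
2 [450.  206.5] [array([ 0.5642, -0.359 ,  0.072 ]), array([ 0.5637, -0.3548,  0.087 ]), array([ 0.5631, -0.3507,  0.102 ])]
1 [456. 247.] [array([ 0.4227, -0.3751,  0.072 ]), array([ 0.4235, -0.3708,  0.087 ]), array([ 0.4242, -0.3665,  0.102 ])]
0.04 [451.4085 246.4115]
0.087 [455.1456 246.9651]
0.1853 [463.6875 248.2291]
[[ 60  70  68  64  67  68  69  67  68  69  65  64  64  65  68  66  66  69
   71  75  76  75  76  75  76  74]
 [ 62  68  69  65  68  66  66  69  70  67  67  65  62  68  65  70  68  68
   75  75  77  77  76  75  76  76]
 [ 61  69  71  66  68  70  66  69  68  68  66  65  66  69  69  65  68  68
   75  78  78  76  76  79  77  79]
 [ 56  67  67  69  63  67  67  69  69  67  70  64  63  68  65  67  65  72
   72  78  82  78  82  82  79  79]
 [ 50  63  66  60  57  57  63  68  65  69  62  64  63  65  66  66  67  68
   74  80  83  82  79  80  82  83]
 [ 49  62  57  46  44  43  53  55  57  57  56  56  62  62  65  67  66  68
   72  79  80  80  80  79  79  79]
 [ 46  59  49  40  37  39  37  39  45  42  47  51  56  70  70  71  67  66
   69  74  81  79  79  77  78  78]
 [ 41  54  
[... 706 characters left out ...]
68  66  65
   68  68  68  72  70  72  72  74]
 [ 24  38  54  67  67  66  66  68  70  71  68  68  66  62  66  64  66  67
   68  71  76  81  81  82  82  84]
 [ 25  37  52  65  69  68  69  68  70  70  68  66  72  66  66  66  67  66
   71  72  81  86  87  87  84  87]
 [ 29  32  53  67  70  64  67  68  68  68  70  71  68  63  65  64  66  67
   68  71  76  83  84  85  85  81]
 [ 26  33  49  64  68  67  67  69  68  70  70  72  70  66  65  64  70  70
   72  73  79  79  82  82  81  80]
 [ 35  31  48  64  69  68  68  66  67  70  70  71  72  70  70  70  73  74
   76  75  75  79  80  79  82  81]
 [ 49  39  49  64  72  72  69  70  72  73  72  75  75  78  78  75  77  77
   80  81  81  82  78  81  83  82]]
```

The dowel is untouched at (455.8,247), which is (0.4235,-0.370) and matches where I aimed. I'm retrying with a deeper grip.

Request:
{"name": "send_rows", "arguments": {"dr": [[0, 0, 0], [0, 0, 0], [0, 0, 0], [0, 0, 0], [0, 0, 0], [0, 0, 0], [0, 0, 0], [0, 0, 0]], "xyz": [[0, 0.15, 3], [0, 0.15, 8], [0, 0.15, 13], [0, 0.15, 17], [0, 0.15, 17], [0, 0.15, 17], [0, 0.15, 17], [0, 0.15, 17]], "jaw": [100, 100, 100, 100, 100, 100, 100, 100]}}

```text
time_s: 21.6
eef_pos: [0.4244, -0.3699, 0.1611]
eef_rot: [0.001, 0.991, 0.136, 0.0]
wrist_force: [-1.7, 0.6, 0.0]
opening: 0.995
grasp_force: 0.0
```

Request:
{"name": "send_rows", "arguments": {"dr": [[0, 0, 0], [0, 0, 0], [0, 0, 0], [0, 0, 0], [0, 0, 0], [0, 0, 0], [0, 0, 0], [0, 0, 0]], "xyz": [[0, 0, 2], [0, 0, 4], [0, 0, 6], [0, 0, 8], [0, 0, 9.1], [0, 0, 9.1], [0, 0, 9.1], [0, 0, 9.1]], "jaw": [100, 100, 100, 100, 100, 100, 100, 100]}}

```text
time_s: 22.6
eef_pos: [0.4241, -0.3697, 0.0693]
eef_rot: [0.001, 0.991, 0.136, -0.0]
wrist_force: [1.1, 0.4, -1.1]
opening: 1.002
grasp_force: 0.0
```

```bash
python3 - <<'E'
from h import *
p,A,o=cur();print(p,o["wrist_force"],o["opening"],pix("top",p),pix("side",p))
ims=[]
for m,c in(("side",(390,125)),("top",(405,195))):
    im=ctrl.camera(m)[:,:,::-1];cv2.imwrite(f"pics/{m}6.png",im)
    ims.append(cv2.resize(im[c[1]:c[1]+85,c[0]:c[0]+80],None,fx=5,fy=5,interpolation=cv2.INTER_CUBIC))
cv2.imwrite("pics/z6.png",np.hstack(ims))
E
```

```text
[ 0.4241 -0.3697  0.0693] [ 1.1184  0.4497 -1.0509] 1.001747378964321 [454.249  246.6099] [446.2773 166.2783]
```

View pics/z6.png

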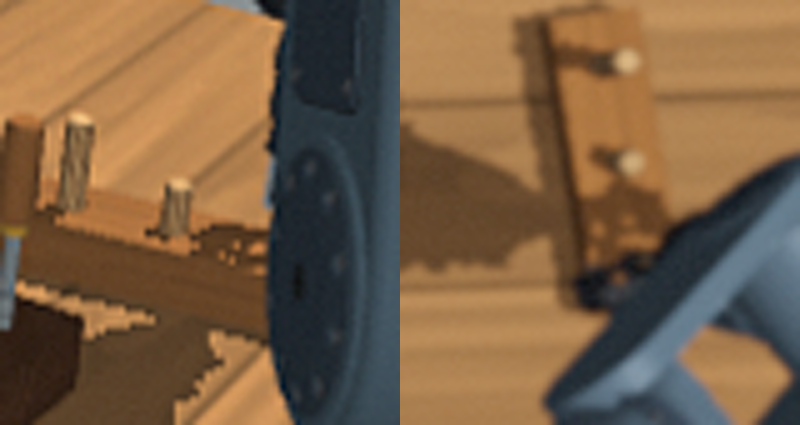

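The arm hides the dowel in both views: the side view shows only the other two, and the top view shows a finger near (442,252). Closing now.

Request:
{"name": "send_rows", "arguments": {"dr": [[0, 0, 0], [0, 0, 0], [0, 0, 0], [0, 0, 0], [0, 0, 0], [0, 0, 0], [0, 0, 0], [0, 0, 0]], "xyz": [[0, 0, 0], [0, 0, 0], [0, 0, 0], [0, 0, 0], [0, 0, 0], [0, 0, 0], [0, 0, 0], [0, 0, 0]], "jaw": [0, 0, 0, 0, 0, 0, 0, 0]}}

```text
time_s: 23.7
eef_pos: [0.4238, -0.3693, 0.0685]
eef_rot: [0.0, 0.991, 0.136, -0.0]
wrist_force: [0.3, -0.1, 2.7]
opening: 0.172
grasp_force: 58.7
```

Request:
{"name": "send_rows", "arguments": {"dr": [[0, 0, 0], [0, 0, 0], [0, 0, 0], [0, 0, 0], [0, 0, 0], [0, 0, 0], [0, 0, 0], [0, 0, 0]], "xyz": [[0, 0, -1.0], [0, 0, -2.5], [0, 0, -4.5], [0, 0, -8], [0, 0, -12], [0, 0, -16], [0, 0, -19], [0, 0, -20]], "jaw": [0, 0, 0, 0, 0, 0, 0, 0]}}

```text
time_s: 24.7
eef_pos: [0.4245, -0.3699, 0.2716]
eef_rot: [0.002, 0.991, 0.136, 0.001]
wrist_force: [-1.0, 0.1, -0.9]
opening: 0.173
grasp_force: 58.6
```

```bash
python3 - <<'E'
from h import *
B=np.array([.5515,.1348,.112]);n=-Rbore()[:,2]
p,A,o=cur();print(p,o["opening"],o["grasp_force"]);P=B+n*(.015+.0565);print(P);rel([.50,.12,.26],Rbore());rel(P,Rbore())
E
```

```text
[ 0.4245 -0.3699  0.2716] 0.1730556884767353 58.60465155914426
[0.5171 0.1251 0.1739]
xyz cm [ 20.5132 -45.1275   0.9696] dr [0.0413 4.9934 0.0141]
xyz cm [ 22.2905 -45.1997   9.5785] dr [0.0413 4.9934 0.0141]
```

Request:
{"name": "send_rows", "arguments": {"dr": [[0, 0, 0], [0, 0, 0], [0, 0, 0], [0, 1, 0], [0, 2, 0], [0.04, 3, 0.01], [0.04, 4, 0.01], [0.04, 5, 0.01]], "xyz": [[0.3, -3.5, 0], [0.8, -9, 0], [3, -15, 0], [7, -21, 0], [11, -27, 0.2], [15, -33, 0.5], [18.5, -39, 0.8], [20.5, -45, 1]], "jaw": [0, 0, 0, 0, 0, 0, 0, 0]}}

```text
time_s: 25.7
eef_pos: [0.4946, 0.0841, 0.2591]
eef_rot: [-0.038, 0.957, 0.131, 0.257]
wrist_force: [0.3, 1.6, 0.2]
opening: 0.17
grasp_force: 58.7
```

```bash
python3 - <<'E'
from h import *
B=np.array([.5515,.1348,.112]);n=-Rbore()[:,2]
p,A,o=cur();print(p,o["opening"],abs(o["dq"]).max());P=B+n*(.015+.0565);rel(P,Rbore())
E
```

```text
[0.4946 0.0841 0.2591] 0.1704755135662495 1.1339406799645917
xyz cm [-1.4515 -3.2996  9.0237] dr [-0.04   -0.0199 -0.0316]
```

Request:
{"name": "send_rows", "arguments": {"dr": [[0, 0, 0], [0, 0, 0], [0, 0, 0], [0, 0, 0], [0, 0, 0], [0, 0, 0], [0, 0, 0], [0, 0, 0]], "xyz": [[0, 0, 0], [0, 0, 0], [0, 0, 0], [0, 0, 0], [0, 0, 0], [0, 0, 0], [0, 0, 0], [0, 0, 0]], "jaw": [0, 0, 0, 0, 0, 0, 0, 0]}}

```text
time_s: 26.7
eef_pos: [0.4947, 0.0824, 0.2595]
eef_rot: [-0.037, 0.957, 0.131, 0.256]
wrist_force: [-0.6, 0.2, -0.6]
opening: 0.169
grasp_force: 58.7
```

```bash
python3 - <<'E'
from h import *
B=np.array([.5515,.1348,.112]);n=-Rbore()[:,2]
p,A,o=cur();print(p,o["opening"],abs(o["dq"]).max());P=B+n*(.015+.0565);rel(P,Rbore())
E
```

```text
[0.4947 0.0824 0.2595] 0.16869893589406754 0.002540132538945929
xyz cm [-1.4079 -3.468   9.0802] dr [-0.0367  0.0102 -0.0182]
```

Request:
{"name": "send_rows", "arguments": {"dr": [[0, 0, 0], [-0.04, 0.01, -0.02], [-0.04, 0.01, -0.02], [-0.04, 0.01, -0.02], [-0.04, 0.01, -0.02], [-0.04, 0.01, -0.02], [-0.04, 0.01, -0.02], [-0.04, 0.01, -0.02]], "xyz": [[0, -2, 0], [-0.2, -3.47, 1], [-0.6, -3.47, 3.5], [-1.0, -3.47, 6], [-1.41, -3.47, 8.2], [-1.41, -3.47, 9], [-1.41, -3.47, 9.1], [-1.41, -3.47, 9.1]], "jaw": [0, 0, 0, 0, 0, 0, 0, 0]}}

```text
time_s: 27.7
eef_pos: [0.5176, 0.1251, 0.1747]
eef_rot: [-0.035, 0.957, 0.132, 0.257]
wrist_force: [0.2, -0.6, -0.4]
opening: 0.167
grasp_force: 58.7
```

```bash
sed -i 's/\.1428/.0565/g;s/142.8/56.5/' d.py; python3 d.py; python3 - <<'E'
from h import *
p,A,o=cur();B=np.array([.5515,.1348,.112])
ims=[]
for m in("side","top"):
    im=ctrl.camera(m)[:,:,::-1];cv2.imwrite(f"pics/{m}7.png",im)
    print(m,"tip",pix(m,p+A[:,2]*.0565),"top end",pix(m,p-A[:,2]*.0185),"bore",pix(m,B))
    c=pix(m,B).astype(int)-(25,35) if m=="side" else pix(m,B).astype(int)-(32,30);print(c)
    ims.append(cv2.resize(im[c[1]:c[1]+60,c[0]:c[0]+57],None,fx=7,fy=7,interpolation=cv2.INTER_CUBIC))
cv2.imwrite("pics/z7.png",np.hstack(ims))
E
```

```text
tool-frame TCP off [  0.8221   0.1583 -71.8901] tip depth mm -15.390060673650083 F tool [-0.2014  0.6113  0.3239] 0.16694906964312925 27.7 |dq| 0.005957072827318116
side tip [325.3137 204.5717] top end [340.8773 184.3336] bore [322.5256 208.797 ]
[297 173]
top tip [308.692 215.44 ] top end [311.6091 226.166 ] bore [308.1362 213.5946]
[276 183]
```

View pics/z7.png

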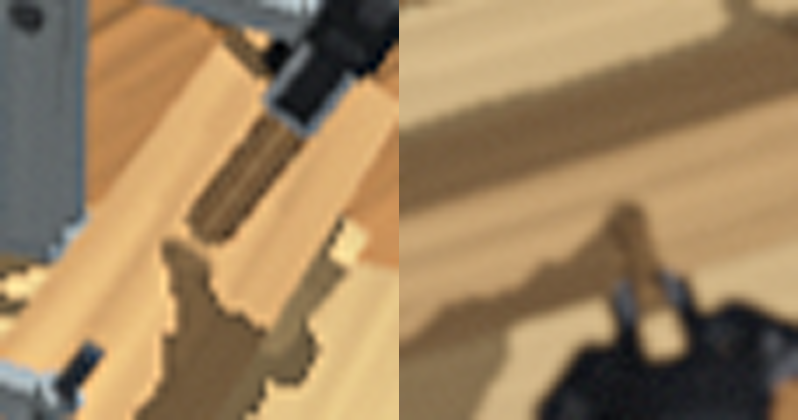

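Side crop: dowel end at (327,206), axis pointing at the bore mouth near (323,209). Top crop: a pale patch between the fingers around (313,226–234). I need to work out numerically whether that is the dowel's end or the cradle seen through the gap.

```bash
python3 - <<'E'
from h import *
im=cv2.imread("pics/top7.png")
p,A,o=cur()
for s in range(-50,57,5):
    q=p+A[:,2]*s*1e-3;u=pix("top",q);print(s,u.round(1),im[int(round(u[1])),int(round(u[0]))][::-1])
print("rows along x");
for y in range(212,238): print(y,[tuple(im[y,x][::-1]) for x in range(308,317)])
print("cradle",im[228:234,290,::-1],"top of dowels",im[206,449:452,::-1],im[227,450:453,::-1])
E
```

```text
-50 [312.9 231. ] [213 185 138]
-45 [312.7 230.2] [212 185 140]
-40 [312.5 229.4] [203 174 128]
-35 [312.3 228.7] [203 174 128]
-30 [312.1 227.9] [182 154 110]
-25 [311.9 227.1] [145 118  80]
-20 [311.7 226.4] [124  98  64]
-15 [311.5 225.6] [123  95  64]
-10 [311.3 224.9] [130 100  67]
-5 [311.1 224.2] [130 100  66]
0 [310.9 223.4] [116  88  62]
5 [310.7 222.7] [116  88  62]
10 [310.5 222. ] [109  83  55]
15 [310.3 221.3] [112  84  57]
20 [310.1 220.5] [112  84  57]
25 [309.9 219.8] [116  89  57]
30 [309.7 219.1] [117  89  58]
35 [309.5 218.4] [120  92  60]
40 [309.3 217.7] [109  83  53]
45 [309.1 217. ] [113  85  58]
50 [308.9 216.3] [112  83  55]
55 [308.8 215.6] [112  83  55]
rows along x
212 [(np.uint8(126), np.uint8(97), np.uint8(66)), (np.uint8(133), np.uint8(103), np.uint8(68)), (np.uint8(155), np.uint8(122), np.uint8(84)), (np.uint8(183), np.uint8(149), np.uint8(105)), (np.uint8(197), np.uint8(162), np.uint8(114)), (np.uint8(201), np.uint8(165), np.uint8(117)), (np.uint8(201), np.uint8(165), np.uint8(117)), (np.uint8(200), np.uint8(163), np.uint8(115)), (np.uint8(198), np.ui
[... 9849 characters left out ...]
8(29)), (np.uint8(25), np.uint8(28), np.uint8(32)), (np.uint8(26), np.uint8(29), np.uint8(30))]
237 [(np.uint8(23), np.uint8(24), np.uint8(28)), (np.uint8(23), np.uint8(23), np.uint8(24)), (np.uint8(26), np.uint8(26), np.uint8(32)), (np.uint8(21), np.uint8(21), np.uint8(27)), (np.uint8(28), np.uint8(32), np.uint8(32)), (np.uint8(21), np.uint8(21), np.uint8(30)), (np.uint8(21), np.uint8(21), np.uint8(28)), (np.uint8(25), np.uint8(25), np.uint8(33)), (np.uint8(29), np.uint8(30), np.uint8(35))]
cradle [[116  90  61]
 [117  93  62]
 [128 104  73]
 [134 111  77]
 [135 113  80]
 [136 113  79]] top of dowels [[200 164 116]
 [209 173 124]
 [203 167 117]] [[192 157 110]
 [199 166 117]
 [195 158 111]]
```

Elimination is solid: in the side view the far dowel is long and the centre one short, so the held one is the middle dowel. Starting the insertion gently.

Request:
{"name": "send_rows", "arguments": {"dr": [[0, 0, 0], [0, 0, 0], [0, 0, 0], [0, 0, 0], [0, 0, 0], [0, 0, 0], [0, 0, 0], [0, 0, 0]], "xyz": [[0.1, 0, 0.2], [0.1, 0, 0.6], [0.1, 0, 1.0], [0.1, 0, 1.3], [0.1, 0, 1.6], [0.1, 0, 1.8], [0.1, 0, 2.0], [0.1, 0, 2.0]], "jaw": [0, 0, 0, 0, 0, 0, 0, 0]}}

```text
time_s: 28.8
eef_pos: [0.5275, 0.1282, 0.1567]
eef_rot: [-0.035, 0.957, 0.132, 0.256]
wrist_force: [-0.6, 0.1, 0.1]
opening: 0.168
grasp_force: 58.7
```

```bash
python3 d.py
```

```text
tool-frame TCP off [  0.7608  -0.101  -51.1309] tip depth mm 5.369075662046474 F tool [-0.4864 -0.2305 -0.3704] 0.16789921601757976 28.8 |dq| 0.004477683766596116
```

Request:
{"name": "send_rows", "arguments": {"dr": [[0, 0, 0], [0, 0, 0], [0, 0, 0], [0, 0, 0], [0, 0, 0], [0, 0, 0], [0, 0, 0], [0, 0, 0]], "xyz": [[0, 0, 0.2], [0, 0, 0.4], [0, 0, 0.6], [0, 0, 0.8], [0, 0, 1.0], [0, 0, 1.1], [0, 0, 1.2], [0, 0, 1.2]], "jaw": [0, 0, 0, 0, 0, 0, 0, 0]}}

```text
time_s: 29.8
eef_pos: [0.5333, 0.1298, 0.1464]
eef_rot: [-0.035, 0.957, 0.132, 0.256]
wrist_force: [-0.5, 0.6, -0.8]
opening: 0.17
grasp_force: 58.7
```

```bash
python3 d.py
```

```text
tool-frame TCP off [  0.8836  -0.0489 -39.2126] tip depth mm 17.287414646564415 F tool [-0.6959 -0.6912  0.4775] 0.1695285851226138 29.8 |dq| 0.0027884968544840713
```

Request:
{"name": "send_rows", "arguments": {"dr": [[0, 0, 0], [0, 0, 0], [0, 0, 0], [0, 0, 0], [0, 0, 0], [0, 0, 0], [0, 0, 0], [0, 0, 0]], "xyz": [[0, 0, 0.2], [0, 0, 0.4], [0, 0, 0.6], [0, 0, 0.8], [0, 0, 1.0], [0, 0, 1.2], [0, 0, 1.4], [0, 0, 1.4]], "jaw": [0, 0, 0, 0, 0, 0, 0, 0]}}

```text
time_s: 30.8
eef_pos: [0.54, 0.1317, 0.134]
eef_rot: [-0.035, 0.957, 0.132, 0.256]
wrist_force: [-1.4, 1.6, -1.6]
opening: 0.167
grasp_force: 58.7
```

```bash
python3 d.py
```

```text
tool-frame TCP off [  0.6753  -0.1036 -25.0559] tip depth mm 31.444080327273596 F tool [-1.5913 -1.8697  0.9653] 0.16696331765234082 30.8 |dq| 0.002844233449582828
```

Request:
{"name": "send_rows", "arguments": {"dr": [[0, 0, 0], [0, 0, 0], [0, 0, 0], [0, 0, 0], [0, 0, 0], [0, 0, 0], [0, 0, 0], [0, 0, 0]], "xyz": [[0, 0, 0], [0, 0, 0], [0, 0, 0], [0, 0, 0], [0, 0, -0.5], [0, 0, -2], [0, 0, -4], [0, 0, -6]], "jaw": [30, 60, 100, 100, 100, 100, 100, 100]}}

```text
time_s: 31.8
eef_pos: [0.5108, 0.1234, 0.187]
eef_rot: [-0.035, 0.957, 0.132, 0.256]
wrist_force: [0.4, 0.0, -0.0]
opening: 1.002
grasp_force: 0.0
```

Request:
{"name": "send_rows", "arguments": {"dr": [[0, 0, 0], [0, 0, 0], [0, 0, 0], [0, 0, 0], [0, 0, 0], [0, 0, 0], [0, 0, 0], [0, 0, 0]], "xyz": [[0, 0, 0], [0, 0, 0], [0, 0, 0], [0, 0, 0], [0, 0, 0], [0, 0, 0], [0, 0, 0], [0, 0, 0]], "jaw": [0, 0, 0, 0, 0, 0, 0, 0]}}

```text
time_s: 32.8
eef_pos: [0.5113, 0.1235, 0.1864]
eef_rot: [-0.035, 0.957, 0.132, 0.256]
wrist_force: [-0.3, 0.7, 1.2]
opening: 0.002
grasp_force: 0.0
```

```bash
python3 d.py; python3 - <<'E'
from h import *
B=np.array([.5515,.1348,.112]);n=-Rbore()[:,2]
im=ctrl.camera("side")[:,:,::-1];cv2.imwrite("pics/side8.png",im)
o=np.array([1.2,1.1])
for h in(0,.01,.02,.03,.04,.045,.05,.06):
    u=pix("side",B+n*h)+o;x,y=u.round().astype(int);print(h,u,[tuple(int(v) for v in im[y,x+k,::-1]) for k in(-3,-1,0,1,3)])
E
```

```text
tool-frame TCP off [  1.0151  -0.0294 -85.3316] tip depth mm -28.831558187470552 F tool [ 0.5166 -0.718  -1.0741] 0.0020592975315091595 32.8 |dq| 0.0012513252365859776
0 [323.7256 209.897 ] [(110, 83, 54), (121, 93, 62), (136, 107, 74), (127, 99, 65), (104, 81, 54)]
0.01 [325.7027 207.3215] [(111, 84, 58), (109, 80, 50), (129, 99, 66), (136, 106, 71), (114, 89, 58)]
0.02 [327.6993 204.7205] [(106, 81, 54), (118, 89, 58), (135, 106, 71), (126, 99, 65), (166, 131, 86)]
0.03 [329.7157 202.0936] [(129, 99, 67), (233, 186, 125), (233, 190, 126), (231, 186, 123), (227, 183, 123)]
0.04 [331.7522 199.4405] [(236, 194, 128), (233, 191, 126), (228, 183, 123), (225, 178, 119), (227, 181, 121)]
0.045 [332.778  198.1039] [(234, 191, 129), (229, 185, 124), (224, 179, 120), (224, 178, 120), (228, 182, 121)]
0.05 [333.809  196.7607] [(235, 192, 127), (228, 183, 122), (224, 177, 117), (225, 179, 119), (226, 181, 122)]
0.06 [335.8864 194.054 ] [(233, 190, 126), (229, 185, 122), (224, 179, 121), (224, 178, 119), (219, 172, 114)]
```

Request:
{"name": "send_rows", "arguments": {"dr": [[0, 0, 0], [0, 0, 0], [0, 0, 0], [0, 0, 0], [0, 0, 0], [0, 0, 0], [0, 0, 0], [0, 0, 0]], "xyz": [[0, 0, 0.6], [0, 0, 1.2], [0, 0, 1.8], [0, 0, 2.4], [0, 0, 3.0], [0, 0, 3.4], [0, 0, 3.8], [0, 0, 3.9]], "jaw": [0, 0, 0, 0, 0, 0, 0, 0]}}

```text
time_s: 33.85
eef_pos: [0.53, 0.1288, 0.1523]
eef_rot: [-0.035, 0.957, 0.132, 0.256]
wrist_force: [-0.8, -0.2, 0.6]
opening: 0.003
grasp_force: 0.0
```

```bash
python3 d.py
```

```text
tool-frame TCP off [  0.8675  -0.0628 -46.0627] tip depth mm 10.437258860652262 F tool [-0.417  -0.0244 -0.9733] 0.0025077110976238293 33.85 |dq| 0.01589247547975902
```

```bash
python3 - <<'E'
from h import *
B=np.array([.5515,.1348,.112]);n=-Rbore()[:,2]
im=cv2.imread("pics/side8.png")
print("x cols 314..345 red")
for y in range(194,216): print(y,*im[y,314:346,2])
b=np.array([.8,.8])
for h in(0,.015,.03,.045): print(h,pix("side",B+n*h)+b)
x=Rbore()[:,0]
print("end 30 +-9 x",pix("side",B+n*.03+x*.009)+b,pix("side",B+n*.03-x*.009)+b, "end15",pix("side",B+n*.015+x*.009)+b,pix("side",B+n*.015-x*.009)+b)
E
```

```text
x cols 314..345 red
194 184 180 187 211 221 222 222 225 227 227 226 220 218 217 220 224 228 229 231 233 231 229 224 224 223 219 217 214 211 215 218 222
195 178 179 203 221 223 222 224 226 228 226 222 218 215 218 221 226 230 232 234 233 229 225 224 223 222 218 216 212 212 218 220 221
196 175 202 219 221 222 223 226 227 227 224 219 217 215 219 226 228 231 232 234 231 227 225 225 223 220 214 210 210 212 218 221 221
197 193 217 220 220 221 226 227 229 224 219 215 213 219 224 227 230 234 235 233 228 224 225 226 226 220 213 207 209 217 220 222 223
198 211 222 220 221 223 227 230 226 220 218 214 216 222 227 229 231 234 235 229 224 224 226 228 226 219 210 207 211 219 222 221 222
199 219 219 220 222 225 229 227 222 219 214 212 220 227 230 233 236 236 233 228 225 226 227 227 223 216 205 209 217 220 222 221 223
200 219 220 223 225 228 228 224 219 213 212 218 226 233 220 228 231 233 228 226 225 226 228 224 218 208 205 216 219 222 222 223 222
201 220 220 225 229 231 229 220 214 212 216 223 235 220 167 209 228 230 229 226 225 226 226 219 208 204 209 219 221 222 222 222 224
202 221 224 228 230 232 
[... 1313 characters left out ...]
26 231 242 237 151 121 111 116 94 98 231 235 223 213 213 217 221 220 219 218 223 221 154 128 127 129 124 126
213 209 214 220 225 229 233 238 250 157 104 116 106 92 96 226 231 217 212 217 219 222 219 219 222 228 193 140 127 131 128 133 185
214 212 218 224 228 231 235 238 243 214 133 114 110 108 104 228 229 214 216 220 221 220 218 221 224 213 161 136 135 127 118 166 223
215 217 222 226 230 234 236 236 235 243 145 100 111 115 106 164 211 216 219 221 221 220 219 223 219 173 141 139 139 129 161 211 227
0 [323.3256 209.597 ]
0.015 [326.2985 205.7243]
0.03 [329.3157 201.7936]
0.045 [332.378  197.8039]
end 30 +-9 x [326.3717 199.6295] [332.2595 203.9576] end15 [323.3762 203.5763] [329.2206 207.8721]
```

The dowel's rim in the side image runs from about (326.4,200.5) to (332,205). That matches the prediction for 30 mm proud, (326.4,199.6) to (332.3,204.0), so it is the right dowel and close to home. I'll push gently on its end to confirm.

Request:
{"name": "send_rows", "arguments": {"dr": [[0, 0, 0], [0, 0, 0], [0, 0, 0], [0, 0, 0], [0, 0, 0], [0, 0, 0], [0, 0, 0], [0, 0, 0]], "xyz": [[0, 0, 0.1], [0, 0, 0.2], [0, 0, 0.3], [0, 0, 0.35], [0, 0, 0.4], [0, 0, 0.4], [0, 0, 0.4], [0, 0, 0.4]], "jaw": [0, 0, 0, 0, 0, 0, 0, 0]}}

```text
time_s: 34.85
eef_pos: [0.532, 0.1293, 0.1492]
eef_rot: [-0.035, 0.957, 0.132, 0.256]
wrist_force: [-0.4, 0.0, -0.3]
opening: -0.0
grasp_force: 0.0
```

```bash
python3 d.py
```

```text
tool-frame TCP off [  1.0116   0.0004 -42.323 ] tip depth mm 14.176999049540624 F tool [-0.4388 -0.1013  0.0647] -0.00023526802238270947 34.85 |dq| 0.0015485737150812183
```

Request:
{"name": "send_rows", "arguments": {"dr": [[0, 0, 0], [0, 0, 0], [0, 0, 0], [0, 0, 0], [0, 0, 0], [0, 0, 0], [0, 0, 0], [0, 0, 0]], "xyz": [[0, 0, 0.1], [0, 0, 0.2], [0, 0, 0.3], [0, 0, 0.4], [0, 0, 0.5], [0, 0, 0.5], [0, 0, 0.5], [0, 0, 0.5]], "jaw": [0, 0, 0, 0, 0, 0, 0, 0]}}

```text
time_s: 35.85
eef_pos: [0.5344, 0.13, 0.1448]
eef_rot: [-0.035, 0.957, 0.132, 0.256]
wrist_force: [0.9, 0.9, -0.6]
opening: -0.001
grasp_force: 0.0
```

```bash
python3 d.py
```

```text
tool-frame TCP off [  1.0244  -0.011  -37.3296] tip depth mm 19.17037880720769 F tool [ 0.6145 -0.6047  1.0522] -0.0006256178159202017 35.85 |dq| 0.002485864714497433
```

The fingertips evidently end close to the TCP: the exposed dowel length seen in both earlier crops agrees with that. So no contact is expected until the TCP is about 30 mm from the face, and I'm continuing gently.

Request:
{"name": "send_rows", "arguments": {"dr": [[0, 0, 0], [0, 0, 0], [0, 0, 0], [0, 0, 0], [0, 0, 0], [0, 0, 0], [0, 0, 0], [0, 0, 0]], "xyz": [[0, 0, 0.1], [0, 0, 0.2], [0, 0, 0.3], [0, 0, 0.4], [0, 0, 0.5], [0, 0, 0.6], [0, 0, 0.6], [0, 0, 0.6]], "jaw": [0, 0, 0, 0, 0, 0, 0, 0]}}

```text
time_s: 36.85
eef_pos: [0.5373, 0.1308, 0.1396]
eef_rot: [-0.035, 0.957, 0.132, 0.256]
wrist_force: [-0.7, 0.4, -0.0]
opening: 0.003
grasp_force: 0.0
```

```bash
python3 d.py
```

```text
tool-frame TCP off [  0.9839   0.01   -31.2999] tip depth mm 25.200144429215218 F tool [-0.4842 -0.5217 -0.2794] 0.002795837222605616 36.85 |dq| 0.0012656381165041546
```

Request:
{"name": "send_rows", "arguments": {"dr": [[0, 0, 0], [0, 0, 0], [0, 0, 0], [0, 0, 0], [0, 0, 0], [0, 0, 0], [0, 0, 0], [0, 0, 0]], "xyz": [[0, 0, 0.1], [0, 0, 0.2], [0, 0, 0.3], [0, 0, 0.4], [0, 0, 0.5], [0, 0, 0.5], [0, 0, 0.5], [0, 0, 0.5]], "jaw": [0, 0, 0, 0, 0, 0, 0, 0]}}

```text
time_s: 37.85
eef_pos: [0.5397, 0.1315, 0.1354]
eef_rot: [-0.035, 0.957, 0.132, 0.256]
wrist_force: [-0.4, -0.6, -0.4]
opening: -0.001
grasp_force: 0.0
```

```bash
python3 d.py; python3 - <<'E'
from h import *
B=np.array([.5515,.1348,.112]);n=-Rbore()[:,2]
im=ctrl.camera("side")[:,:,::-1];cv2.imwrite("pics/side9.png",im)
print("cols 318..349 red")
for y in range(188,213): print(y,*im[y,318:350,2])
for m in(.0,.015,.026,.03,.045):print(m,pix("side",B+n*m)+[.8,.8])
E
```

```text
tool-frame TCP off [  1.0705   0.02   -26.347 ] tip depth mm 30.152994161207072 F tool [-0.694   0.4673  0.0844] -0.0014992275886762574 37.85 |dq| 0.0022373956040347693
cols 318..349 red
188 184 185 189 217 226 227 227 228 229 225 220 219 225 242 124 15 16 19 21 31 44 47 51 56 51 37 33 24 8 75 184 235
189 184 187 203 224 226 227 228 229 226 222 218 219 232 207 89 3 19 28 21 27 37 43 47 41 32 23 17 8 70 181 236 230
190 187 196 221 225 225 229 228 227 222 220 220 224 224 139 47 19 26 31 27 24 19 32 35 23 12 6 78 166 191 233 232 226
191 183 211 223 226 226 227 229 227 222 219 222 232 190 120 56 25 26 31 34 30 20 23 22 15 2 69 177 233 233 228 227 226
192 203 222 224 223 227 228 229 227 222 221 228 202 141 100 51 23 22 25 30 27 27 19 24 8 72 175 227 229 225 223 225 225
193 222 224 223 225 227 230 230 226 223 227 208 141 103 61 31 26 21 27 25 23 25 20 14 0 172 226 227 225 224 224 225 225
194 223 223 225 226 229 229 227 222 224 220 157 117 77 32 26 26 25 25 17 48 20 1 0 111 216 227 223 223 224 224 225 225
195 223 223 226 228 230 228 223 222 229 187 123 91 42 22 24 30 25 23 29 84 110 48 156 
[... 1658 characters left out ...]
 222 222 224 230 193 123 199 248 243 241 230 209
209 221 235 126 94 115 110 122 140 123 116 107 124 200 235 227 214 216 221 222 222 221 223 227 212 154 116 219 251 249 242 217 201
210 226 242 173 119 119 123 139 128 117 109 133 210 243 233 220 216 218 222 222 221 222 223 232 172 130 126 148 205 237 235 217 214
211 230 246 182 123 124 137 127 121 117 93 134 191 190 227 223 221 223 223 221 221 223 228 204 142 127 130 124 127 184 224 224 224
212 235 207 134 117 132 130 113 117 99 101 114 112 100 163 171 223 229 225 220 222 225 223 157 128 132 132 127 131 192 226 226 226
0.0 [323.3256 209.597 ]
0.015 [326.2985 205.7243]
0.026 [328.5068 202.8475]
0.03 [329.3157 201.7936]
0.045 [332.378  197.8039]
```

The dowel hasn't moved: same left edge at (324.5,204). The closed fingertips, whose lower corner is at about (331,201), are just above its end. A little further.

Request:
{"name": "send_rows", "arguments": {"dr": [[0, 0, 0], [0, 0, 0], [0, 0, 0], [0, 0, 0], [0, 0, 0], [0, 0, 0], [0, 0, 0], [0, 0, 0]], "xyz": [[0, 0, 0.1], [0, 0, 0.2], [0, 0, 0.3], [0, 0, 0.4], [0, 0, 0.5], [0, 0, 0.5], [0, 0, 0.5], [0, 0, 0.5]], "jaw": [0, 0, 0, 0, 0, 0, 0, 0]}}

```text
time_s: 38.9
eef_pos: [0.5439, 0.1321, 0.1334]
eef_rot: [-0.035, 0.956, 0.132, 0.259]
wrist_force: [-7.5, -1.5, 14.6]
opening: -0.001
grasp_force: 8.0
```

```bash
python3 d.py
```

```text
tool-frame TCP off [  3.7082   0.5909 -22.5666] tip depth mm 33.93339427942689 F tool [  0.6986  -0.5731 -16.4764] -0.0010415206248533366 38.9 |dq| 0.0012738517330213126
```

Firm resistance of 16 N, with the same stiffness as the rod on the bore's bottom, so the dowel is seated. Retreating.

Request:
{"name": "send_rows", "arguments": {"dr": [[0, 0, 0], [0, 0, 0], [0, 0, 0], [0, 0, 0], [0, 0, 0], [0, 0, 0], [0, 0, 0], [0, 0, 0]], "xyz": [[0, 0, -0.5], [0, 0, -1], [0, 0, -3], [0, 0, -6], [0, 0, -9], [0, 0, -12], [0, 0, -15], [0, 0, -15]], "jaw": [0, 0, 0, 0, 0, 0, 0, 0]}}

```text
time_s: 39.9
eef_pos: [0.4706, 0.1116, 0.2633]
eef_rot: [-0.034, 0.956, 0.132, 0.259]
wrist_force: [0.1, 0.1, 0.2]
opening: 0.004
grasp_force: 0.0
```

```bash
python3 - <<'E'
from h import *
im=ctrl.camera("side")[:,:,::-1];cv2.imwrite("pics/side10.png",im)
a=cv2.imread("pics/side8.png")
for y in range(198,212,2): print(y,*im[y,318:338,2],"|",*a[y,318:338,2])
print("rod/dowels diff vs side4",abs(im[130:215,375:432].astype(int)-cv2.imread("pics/side4.png")[130:215,375:432]).mean())
g=cv2.cvtColor(im,6)
print("far",g[144:152,405],"mid",g[157:166,425]);o=cur()[2];print(o["eef_pos"],o["wrist_force"],o["time_s"])
E
```

```text
198 222 225 226 226 220 215 210 213 220 226 227 231 233 233 228 223 222 224 225 225 | 223 227 230 226 220 218 214 216 222 227 229 231 234 235 229 224 224 226 228 226
200 225 226 221 217 211 209 218 224 232 211 229 233 231 227 225 223 226 226 222 214 | 228 228 224 219 213 212 218 226 233 220 228 231 233 228 226 225 226 228 224 218
202 231 225 218 208 210 218 231 218 150 133 210 230 230 230 227 224 225 223 213 200 | 232 229 219 212 212 221 232 234 160 129 202 233 233 231 229 227 228 225 217 204
204 225 216 208 212 224 239 182 101 100 113 137 186 214 229 218 225 223 220 208 212 | 227 218 212 214 226 241 193 107 99 115 135 172 213 233 222 227 225 221 212 212
206 212 211 207 211 209 137 96 120 116 121 125 119 115 92 145 216 219 209 211 215 | 216 215 208 213 218 141 108 112 117 130 128 118 119 90 148 221 221 213 214 218
208 211 214 123 102 89 112 123 124 136 124 114 102 116 207 229 216 208 211 217 218 | 214 219 124 103 100 114 113 121 132 122 113 100 120 209 231 221 211 216 219 220
210 222 235 164 105 111 114 127 126 110 100 117 191 233 226 213 207 212 218 218 218 | 223 236 164 110 114 121 136 127 115 104 120 198 234 227 214 211 216 220 219 220
rod/dowels diff vs side4 16.132714138286893
far [119 118 127 159 189 159 107  90] mid [134 137 135 150 179 169 112  92  89]
[0.4702 0.1118 0.2616] [ 0.018   0.0763 -0.0657] 39.95
```

The push left the dowel unmoved, about 30 mm proud. The rod and the other two dowels are still standing and the robot touches nothing, so I'm handing in.

```bash
python3 -c "
from bench import ctrl
print(ctrl.hand_in())"
```

```text
the job is handed in; nothing more can be done
None
```

The rod met the bottom at about 44 mm, so I took the bore as 45 mm deep, put the rod back upright in its stand, fitted the middle (75 mm) dowel fully home at about 30 mm proud by the camera, and left the other two standing; the first grasp closed on nothing and was repeated, and the job was handed in at 40 s.

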